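# Push a new filter carton down its stock lane

## Robot

A 6-joint arm with a two-finger parallel gripper is mounted at the origin on the work surface. World frame = base frame: x ahead of the robot, y to its left, z up, the work surface at z = 0. Lengths are in m, angles in rad, forces in N, time in s.
With the tool pointing down it reaches from about 0.35 to 0.975 m from the base axis. Payload 7.1 kg.
Tool frame: the origin (TCP) lies midway between the tips of the shut fingers; the grasp point (between the pads) lies 19 mm behind it; z points along the fingers, x is the direction in which the jaws open and shut, and the axes are right-handed (so a half turn about z gives the same grasp; the last joint's range is limited). The gripper opens to 88 mm and grips with 3 to 60 N. Pads are 20 mm wide; open, the fingers measure 115 mm over their backs; the gripper's body (75 mm by 178 mm) begins 61 mm behind the grasp point.
Start: joints at [-1.347, 0.423, 1.63, -0, 1.089, -0.019], TCP at [0.15, -0.607, 0.223] pointing down, gripper open.
Joint ranges: [-3, 3], [-0.9, 2.11], [0.09, 2.58], [-1.31, 4.45], [0.11, 2.69], [-2.54, 2.54]. Speed limits (rad/s): [2.39, 2.39, 3.01, 3.14, 3.14, 3.14].

## Interface

Orientations are given as a unit quaternion [w, x, y, z].
In Python, from station import move_pose, movel, movej, command_gripper, wait, inverse_kinematics, read_camera, camera_info, MotionError, job_done, get_time, get_joint_pos, get_qvel, get_effort, get_tcp_pos, get_ee_rot, get_ft_force, get_ft_torque, get_grip_width gives the robot as it stands. Calls block until the motion is done:
- move_pose(position, orientation): joint-space move of the TCP to a pose.
- movel(position, frame=None, v=0.15, until_force=None): straight line of the TCP; frame=None keeps the orientation; v is the mean speed in m/s. With until_force (N) it stops when the force on the tool has changed by that much, and returns True; else False.
- movej(angles): joint-space move.
- command_gripper(opening): opening from 0.0 (shut) to 1.0 (fully open); the grip force is fixed at half the most; returns when the fingers have stopped.
- wait(seconds).
- inverse_kinematics(position, orientation): joint angles nearest the present ones, or None.
- read_camera(name): name is "side" or "top"; returns the picture (384x512x3 uint8, red, green, blue); there is no depth.
- camera_info(name): a dict with "intrinsics" (3x3 intrinsics, pixels), "T" (4x4, takes a point from camera to world coordinates). Camera axes: x right, y up, looking along -z (the intrinsics and any distortion apply to the point x, -y, -z); pixel columns grow to the right and rows downward; lengths in m; the calibration is good to about 2 mm. A picture is of the moment at which its call begins. camera_info takes no time and is no camera call.
A pose or a line that the arm cannot do raises MotionError and nothing moves.
- job_done(): hands the job in, once; it reports no verdict.
Readings, each from a call of its own:
- get_time(): time.
- get_joint_pos(): joint angles.
- get_qvel(): joint speeds.
- get_effort(): joint torques, N m.
- get_tcp_pos(): TCP position.
- get_ee_rot(): TCP orientation.
- get_ft_force(): force on the tool from outside, world axes, zero at the start.
- get_ft_torque(): the same for the moment, N m.
- get_grip_width(): opening from 0.0 (shut) to 1.0 (fully open).
Only numpy, scipy, OpenCV 4.12 (cv2) and the standard library are available. Lean on these libraries where they do the work, as an engineer would, in place of code of your own. Each camera call takes 0.05 s, during which the arm holds its last target.

## Task

On the bench stands a stock tray with three lanes between guide rails, and a new filter carton waits on the tray's open front part. With the outside of the fingers only, push it across until it stands in front of the lane that already holds the same kind of carton, then push it straight down that lane until it meets the carton standing there, and leave it square in the lane. The rails scuff cardboard, so neither the carton nor the robot may touch a rail; do not pinch, lift or tip the carton, and leave everything else where it is.

Things in the scene. Friction and masses are not known exactly. Their poses are not given: they have to be found in the camera images.
- new_carton_mid (a point): centre of the new carton, the one to push: a closed plain cardboard box 72 x 72 mm and 84 mm high, about 0.25 to 0.5 kg, upright and loose on the open front part (apron) of the tray; z up, x and y square to its sides. Start yaw up to 0.4 rad off the tray's; all four sides count alike. Pushed at half height it slides without tipping.
- stock_carton_mid (a point): centre of the carton of the same kind (also 72 x 72 x 84 mm cardboard, loose) that stands at the far end of one of the three lanes, about 1 mm before the back stop; x along the lane. Its lane is the one to use. When the new carton meets it, the two centres are 72 mm apart along the lane.
- tray: grey steel stock tray, fixed at a yaw up to 0.15 rad: origin at bench height under the middle of the middle lane's mouth, x down the lanes (away from the robot), y left, z up. Flat floor 3 mm above the bench, 308 mm wide: open apron x = -150 to 0 mm, lanes 0 to 240 mm, then a back stop 60 mm high. Lane centre lines y = -100, 0, 100 mm; each lane 92 mm wide between its rails.
- guide_rails: the four straight aluminium guide rails of the tray, same origin and axes as the tray: each 8 mm thick, along x from 0 to 240 mm, centred at y = -150, -50, 50 and 150 mm, their tops 33 mm above the bench. They must not be touched.
- pad_packs_mid (a point): centre of a strapped stack of three flat cardboard packs, 72 x 78 mm and 45 mm high, loose at the far end of another lane; leave alone
- grease_tin_mid (a point): centre of a round metal tin, 75 mm across and 95 mm high, loose at the far end of the remaining lane; leave alone
- oil_filter_mid (a point): centre of a bare white canister filter, 68 mm across and 74 mm high, standing on the bench to the right of the tray; leave alone
- spanner_grip (a point): middle of the handle of a 190 mm steel spanner lying along its x on the bench to the left of the tray; leave alone
- screwdriver_grip (a point): middle of the handle of a 210 mm screwdriver lying along its x on the bench, left and nearer the robot; leave alone
- spray_can_mid (a point): centre of a spray can, 65 mm across and 196 mm high, standing on the bench to the right, beyond the filter; leave alone
- brake_disc: a steel brake disc, 170 mm across and 5 mm thick, lying on the bench to the left; origin at the centre of its underside; leave alone
- new_carton: the same new carton as new_carton_mid; this origin is the centre of its underside

How it is judged:
On the way:
1. the new carton is pushed fully into the mouth of the lane of its kind (y of new_carton_mid in the frame of stock_carton_mid between -0.015 and 0.015 m and x of new_carton_mid in the frame of tray above 0.036 m), for 0.05 s.
At the end, for the whole second after the job is handed in: The new carton stands upright and at rest in the lane of the stock carton, its centre within 15 mm of the stock carton's centre line and square to the lane within 0.12 rad, less than 7 mm from the stock carton, which stands upright within 10 mm of its place (y of new_carton_mid in the frame of stock_carton_mid between -0.015 and 0.015 m and (angle between the x axis of new_carton_mid and the x axis of tray, either way round below 0.12 rad or angle between the x axis of new_carton_mid and the y axis of tray, either way round below 0.12 rad) and angle between each of new_carton_mid, stock_carton_mid's own z axis and vertical below 0.1 rad and x of new_carton_mid in the frame of stock_carton_mid above -0.079 m and x of new_carton_mid in the frame of tray above 0.115 m and linear speed of new_carton below 0.01 m/s and distance of stock_carton_mid from where it was at the start of the episode below 0.01 m); the robot touches nothing.
It fails at once if the new carton or the robot touches a guide rail (contact force between any of new_carton, the fingers, the arm and guide_rails above 0.2 N).
It fails at once if the new carton is lifted or tipped (height (world z) of new_carton_mid above 0.055 m or angle between new_carton_mid's own z axis and vertical above 0.2 rad).
It fails at once if the new carton is gripped: taken between the fingers (contact force between the fingers and new_carton above 0.3 N and x of the grasp point in the frame of new_carton_mid between -0.025 and 0.025 m and y of the grasp point in the frame of new_carton_mid between -0.025 and 0.025 m and z of the grasp point in the frame of new_carton_mid below 0.056 m).
It fails at once if the other stock in the lanes is disturbed (distance of any of pad_packs_mid, grease_tin_mid, stock_carton_mid from where it was at the start of the episode above 0.01 m).
It fails at once if something lying or standing beside the tray is disturbed (distance of any of oil_filter_mid, spanner_grip, screwdriver_grip, spray_can_mid, brake_disc from where it was at the start of the episode above 0.015 m).
It also fails if it takes over 64 s, if anything falls off the work surface, if the arm or the gripper's body presses on something with over 40 N, if the wrist force passes 120 N, or if a joint passes its speed limit or range.

## Working session

There is one attempt and no reset: what is moved stays moved. The work goes in short steps, each a Python script; the robot and the scene stay as the last script left them, time stands still between calls to the robot, and variables do not carry over. Pictures are saved under pics/ and viewed, and the job is handed in when it is done.

```bash
ls; mkdir -p pics
python3 - <<'E'
from station import *
import cv2,numpy as np
for n in("top","side"):
    im=read_camera(n);cv2.imwrite(f"pics/{n}0.png",im[:,:,::-1])
    c=camera_info(n);print(n,{k:(np.round(v,4).tolist() if not isinstance(v,str) else v) for k,v in c.items()})
print(get_time(),get_tcp_pos(),get_ee_rot())
E
```

```text
pics
top {'intrinsics': [[453.5354, 0.0, 251.977], [0.0, 453.5354, 186.1833], [0.0, 0.0, 1.0]], 'T': [[-0.0194, 0.9764, -0.2152, 0.2915], [-0.9998, -0.0178, 0.0094, 0.0421], [0.0054, 0.2154, 0.9765, 1.4169], [0.0, 0.0, 0.0, 1.0]]}
side {'intrinsics': [[400.9526, 0.0, 255.2568], [0.0, 400.9526, 191.889], [0.0, 0.0, 1.0]], 'T': [[0.9981, 0.0452, -0.043, 0.5139], [-0.0622, 0.7738, -0.6303, -0.7778], [0.0047, 0.6318, 0.7751, 1.0442], [0.0, 0.0, 0.0, 1.0]]}
0.1 [ 0.15016841 -0.60617274  0.22200303] [-4.30543884e-04  7.87528602e-01 -6.16277735e-01 -5.18994293e-04]
```

View pics/top0.png

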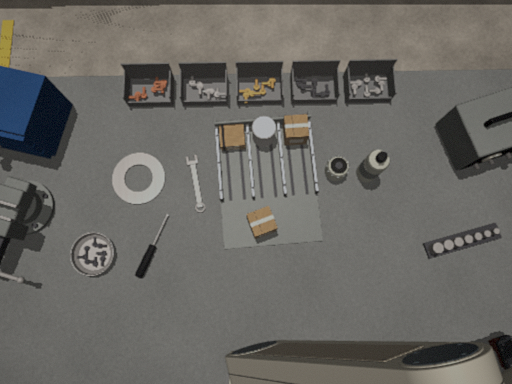

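View pics/side0.png

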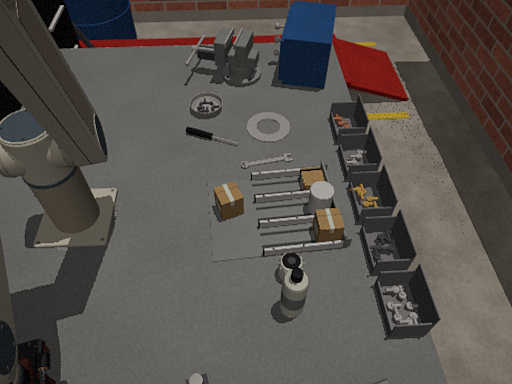

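Run:
```python
import cv2
im=cv2.imread("pics/top0.png")
cv2.imwrite("pics/top0z.png",cv2.resize(im[110:290,180:380],None,fx=4,fy=3.3333*1.0,interpolation=cv2.INTER_CUBIC)[:600])
```

```text
(no output)
```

View pics/top0z.png

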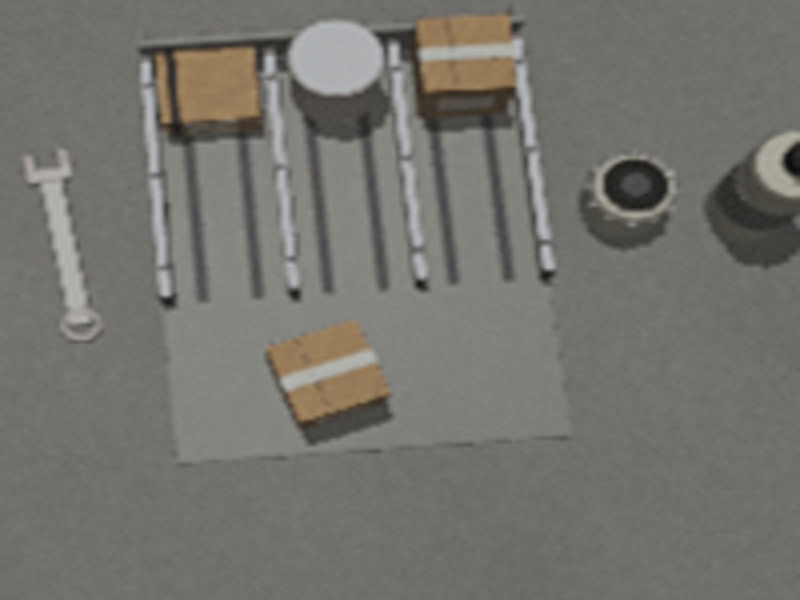

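The stock carton (white tape, tall) is in the right-hand lane (y=-100); the pads are left, strapped and lower, and the tin is in the middle. I'll fit the tray and carton poses next.

```bash
cat > h.py <<'E'
import numpy as np,cv2
from scipy.optimize import least_squares
from station import *
def proj(n,P):
    c=camera_info(n);T=np.array(c["T"]);K=np.array(c["intrinsics"])
    p=(np.asarray(P,float)-T[:3,3])@T[:3,:3];p=p*[1,-1,-1]
    q=p@K.T;return q[:,:2]/q[:,2:]
def toW(pose,L):
    x,y,a=pose;L=np.atleast_2d(np.asarray(L,float));c,s=np.cos(a),np.sin(a)
    return np.c_[x+c*L[:,0]-s*L[:,1],y+s*L[:,0]+c*L[:,1],L[:,2]]
def boxpts(h=.036,z0=.003,z1=.087):
    return np.array([[sx*h,sy*h,z] for z in(z1,z0) for sx,sy in((1,1),(1,-1),(-1,-1),(-1,1))])
def drawbox(im,n,pose,f,o,col=(0,0,255)):
    q=((proj(n,toW(pose,boxpts()))-o+.5)*f-.5)
    for i in range(4):
        for a,b in((i,(i+1)%4),(4+i,4+(i+1)%4)):
            cv2.line(im,tuple(np.round(q[a]).astype(int)),tuple(np.round(q[b]).astype(int)),col,1)
def drawtray(im,n,pose,f,o,col=(0,255,0)):
    def ln(A,B):
        q=((proj(n,toW(pose,[A,B]))-o+.5)*f-.5).round().astype(int);cv2.line(im,tuple(q[0]),tuple(q[1]),col,1)
    for y in(-.15,-.05,.05,.15):
        for d in(-.004,.004): ln((0,y+d,.033),(.24,y+d,.033))
        ln((0,y-.004,.033),(0,y+.004,.033))
    ln((-.15,-.154,.003),(-.15,.154,.003));ln((-.15,-.154,.003),(0,-.154,.003));ln((-.15,.154,.003),(0,.154,.003))
E
cat > fit.py <<'E'
from h import *
import sys
z=lambda a:np.array(a,float)/[4,3.3333]+[180,110]-.4
Lt=[(-.15,.154,.003),(-.15,-.154,.003)]+[(0,y,.033) for y in(.15,.05,-.05,-.15)]
pt=z([(178,463),(570,437),(166,296),(294,291),(421,284),(547,273)])
r=least_squares(lambda p:(proj("top",toW(p,Lt))-pt).ravel(),[.6,0,0]);tray=r.x
print("tray",tray,r.fun.round(1))
pc=z([(356,322),(389,395),(304,423),(268,346)])  # top corners
# order: far-right? fit with yaw
best=None
Lb=boxpts()[:4]
fl=[Lb[1],Lb[2],Lb[3],Lb[0]]
r=least_squares(lambda p:(proj("top",toW(p,fl))-pc).ravel(),[.5,0,.2]);box=r.x
print("box",box,r.fun.round(1))
ps=z([(515,15),(515,91),(419,92),(417,18)])
r=least_squares(lambda p:(proj("top",toW(p,fl))-ps).ravel(),[.7,-.1,.0]);st=r.x
print("stock",st,r.fun.round(1), 'in tray',toW((0,0,-tray[2]),[[st[0]-tray[0],st[1]-tray[1],0]]))
np.save("tray.npy",tray);np.save("box.npy",box);np.save("st.npy",st)
for n,o,f in(("top",np.array([200,100]),5),("side",np.array([195,145]),4.5)):
    im=cv2.imread(f"pics/{n}0.png")
    w=int(780/f);hh=int(590/f);c=cv2.resize(im[o[1]:o[1]+hh+ (0),o[0]:o[0]+w],None,fx=f,fy=f,interpolation=cv2.INTER_CUBIC)
    c=cv2.convertScaleAbs(c,alpha=1.3)
    if n=="top": c=cv2.resize(im[100:260,200:340],None,fx=3.7,fy=3.7,interpolation=cv2.INTER_CUBIC);f=3.7
    drawtray(c,n,tray,f,o);drawbox(c,n,box,f,o);drawbox(c,n,st,f,o)
    cv2.imwrite(f"pics/{n}{sys.argv[1]}.png",c)
E
python3 fit.py a
```

```text
tray [ 0.56617566 -0.02390062  0.06044869] [-0.7 -0.   0.1 -0.1 -0.2  0.7 -0.  -0.2  0.2 -0.6  0.6  0.2]
box [0.47891231 0.00192872 0.33521865] [ 0.4 -0.7  0.8  0.1 -0.9  0.1 -0.3  0.4]
stock [ 0.77369759 -0.11143485 -0.01178321] [-0.9  0.6 -0.1 -0.1  0.5 -0.3  0.5 -0.2] in tray [[ 0.20185479 -0.09991114  0.        ]]
```

View pics/topa.png

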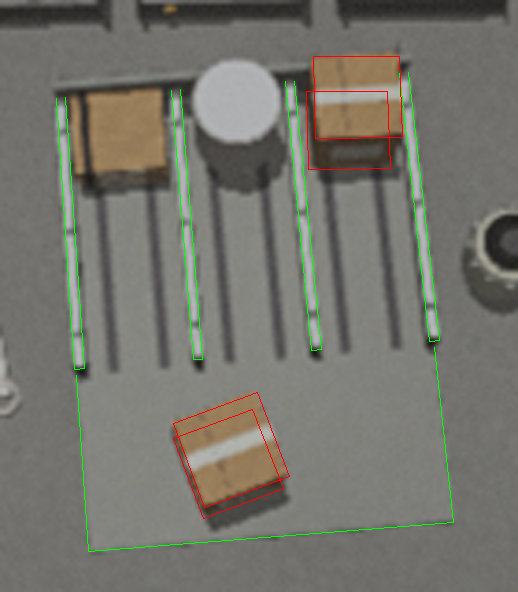

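View pics/sidea.png

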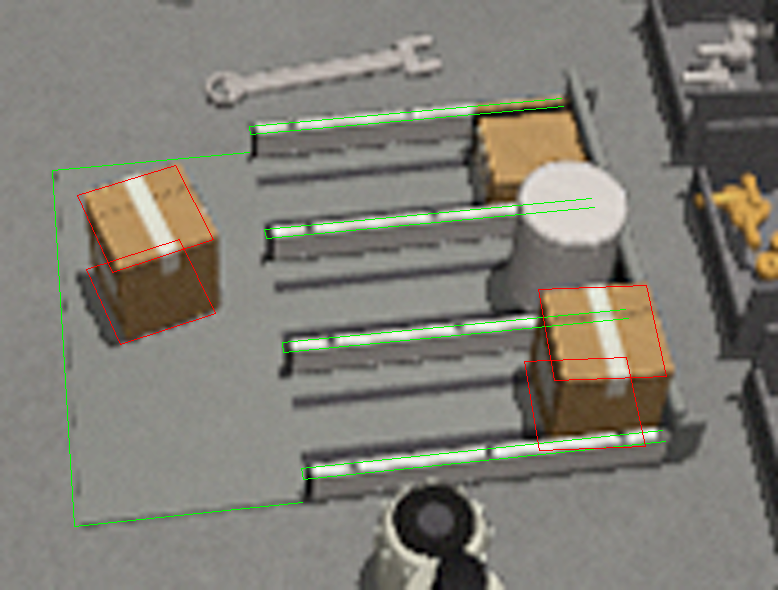

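```bash
cat >> h.py <<'E'
from scipy.optimize import minimize
def cmask(im,center,r=40):
    """bgr; cardboard hue mask near pixel centre -> largest comp convex hull, upsampled x8 coordinates"""
    hsv=cv2.cvtColor(im,cv2.COLOR_BGR2HSV)
    m=((hsv[...,0]>=5)&(hsv[...,0]<=25)&(hsv[...,1]>75)&(hsv[...,2]>35)).astype(np.uint8)
    k=np.zeros_like(m);cv2.circle(k,tuple(int(v) for v in center),r,1,-1);m&=k
    m=cv2.morphologyEx(m,cv2.MORPH_CLOSE,np.ones((5,5)))
    n,l,s,_=cv2.connectedComponentsWithStats(m);i=1+np.argmax(s[1:,4])
    ys,xs=np.nonzero(l==i)
    return cv2.convexHull(np.c_[xs,ys].astype(np.int32)),s[i,4]
def iou(A,B):
    a=cv2.contourArea(A);b=cv2.contourArea(B);i,_=cv2.intersectConvexConvex(A,B)
    return i/(a+b-i)
def fitbox(ims,p0):
    H={}
    for n,im in ims.items():
        c=proj(n,toW(p0,[[0,0,.045]]))[0]
        h,s=cmask(im,c)
        # grow hull by half a pixel: pixel squares
        q=h.reshape(-1,2).astype(np.float32)
        q=np.concatenate([q+d for d in np.array([[.5,.5],[.5,-.5],[-.5,.5],[-.5,-.5]],np.float32)])
        H[n]=cv2.convexHull(q)
    def c(p):
        return -sum(iou(cv2.convexHull(proj(n,toW(p,boxpts())).astype(np.float32)),H[n]) for n in H)
    best=min((minimize(c,np.array(p0)+[0,0,d],method="Nelder-Mead",options=dict(initial_simplex=np.array(p0)+[0,0,d]+np.array([[0,0,0],[.008,0,0],[0,.008,0],[0,0,.1]]),xatol=1e-5,fatol=1e-6)) for d in(-.1,0,.1)),key=lambda r:r.fun)
    return best.x,-best.fun/len(H)
def intray(tray,p):
    v=toW((0,0,-tray[2]),[[p[0]-tray[0],p[1]-tray[1],0]])[0];return np.array([v[0],v[1],p[2]-tray[2]])
def grab(tag):
    d={}
    for n in("top","side"):
        d[n]=read_camera(n)[:,:,::-1].copy();cv2.imwrite(f"pics/{n}{tag}.png",d[n])
    return d
def overlay(ims,tray,boxes,tag):
    o1=np.array([200,100]);c1=cv2.resize(ims["top"][100:290,200:340],None,fx=2.8,fy=2.8,interpolation=cv2.INTER_CUBIC)
    o2=np.array([195,145]);c2=cv2.resize(ims["side"][145:290,195:350],None,fx=2.6,fy=2.6,interpolation=cv2.INTER_CUBIC)
    for c,n,f,o in((c1,"top",2.8,o1),(c2,"side",2.6,o2)):
        drawtray(c,n,tray,f,o)
        for b in boxes: drawbox(c,n,b,f,o)
    h=max(c1.shape[0],c2.shape[0]);out=np.zeros((h,c1.shape[1]+c2.shape[1],3),np.uint8)
    out[:c1.shape[0],:c1.shape[1]]=c1;out[:c2.shape[0],c1.shape[1]:]=c2
    cv2.imwrite(f"pics/{tag}.png",out)
E
python3 - <<'E'
from h import *
tray=np.load("tray.npy");box=np.load("box.npy")
ims={n:cv2.imread(f"pics/{n}0.png") for n in("top","side")}
for s in(["top"],["side"],["top","side"]):
    b,f=fitbox({n:ims[n] for n in s},box);print(s,b,f,intray(tray,b))
# joint tray fit, hand points from side overlay (zoom 4.5, offset 195,145)
Ls=[(-.15,.154,.003),(-.15,-.154,.003)]+[(0,y,.033) for y in(.15,.05,-.05,-.15)]
ss=np.array([(53,171),(78,524),(250,130),(265,233),(284,346),(304,473)])/4.5+[195,145]-.4
z=lambda a:np.array(a,float)/[4,3.3333]+[180,110]-.4
pt=z([(178,463),(570,437),(166,296),(294,291),(421,284),(547,273)])
g=lambda p:np.r_[(proj("top",toW(p,Ls))-pt).ravel(),(proj("side",toW(p,Ls))-ss).ravel()]
r=least_squares(g,tray);print("joint",r.x,r.fun.round(1))
r2=least_squares(lambda p:g(p)[12:],tray);print("side only",r2.x)
np.save("tray.npy",r.x);np.save("box.npy",b)
st,f=fitbox({"top":ims["top"]},np.load("st.npy"));print("stock",intray(r.x,st),f, "box",intray(r.x,b))
overlay(ims,r.x,[b,st],"ov0")
E
```

```text
['top'] [0.48148365 0.00235386 0.33894811] 0.9701690337021647 [-0.08295124  0.03132294  0.27849942]
['side'] [0.48254964 0.00506676 0.33556818] 0.9626864199475074 [-0.08172331  0.03396648  0.27511949]
['top', 'side'] [0.48238905 0.00287042 0.34802283] 0.9597848973860452 [-0.08201628  0.03178386  0.28757414]
joint [ 0.56669073 -0.02362892  0.0626567 ] [-0.7 -0.1  0.1 -0.4 -0.2  0.7 -0.1 -0.4  0.1 -0.8  0.5 -0.1 -0.1 -0.3
 -0.6  0.5 -0.1 -0.1  0.1 -0.  -0.1  0.2 -0.1 -0. ]
side only [ 0.56717568 -0.02326784  0.06471539]
stock [ 0.20417122 -0.10159143 -0.03318534] 0.9696849895209109 box [-0.08247698  0.03172595  0.28536613]
```

View pics/ov0.png

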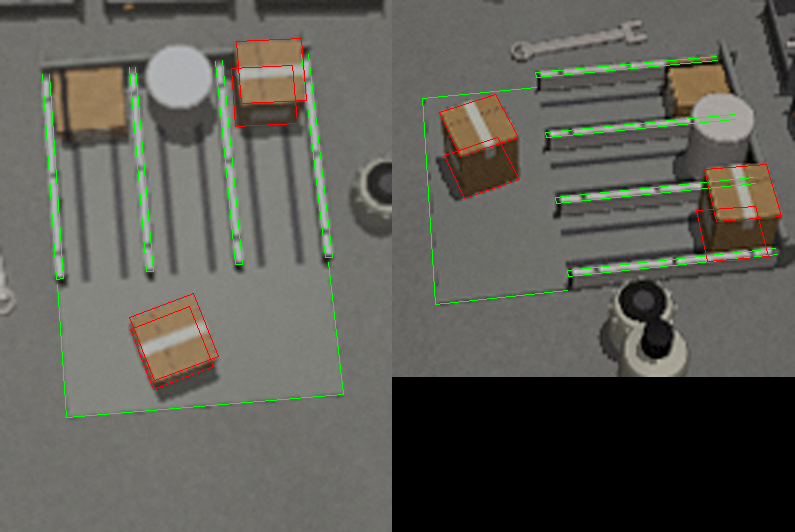

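```bash
cat >> h.py <<'E'
def Q(a): return [0,np.cos(a/2),np.sin(a/2),0]
def tw(tray,x,y,z): return toW(tray,[[x,y,z]])[0].tolist()
E
python3 - <<'E'
from h import *
tray=np.load("tray.npy");a=tray[2]
command_gripper(0.5)
move_pose(tw(tray,-.0825,.104,.25),Q(a));print(get_time(),get_tcp_pos(),get_joint_pos())
movel(tw(tray,-.0825,.104,.042),v=.15)
print(get_time(),get_tcp_pos(),get_grip_width(),get_ft_force())
movel(tw(tray,-.0825,.070,.042),v=.06);print(get_time(),get_ft_force())
ims=grab("1")
cv2.imwrite("pics/s1z.png",cv2.resize(ims["side"][130:270,180:340],None,fx=4.2,fy=4.2,interpolation=cv2.INTER_CUBIC))
E
```

```text
3.6 [0.47804275 0.07444807 0.24998997] [ 1.29967934e-01  1.79039391e-01  1.90828761e+00 -1.31062375e-04
  1.05421381e+00  6.84342466e-02]
5.1333 [0.478384   0.07506527 0.04263216] 0.49693272165100394 [ 0.20053221 -0.76838327  0.89670476]
5.85 [-0.67338564 -1.01481944  0.03719671]
```

View pics/s1z.png

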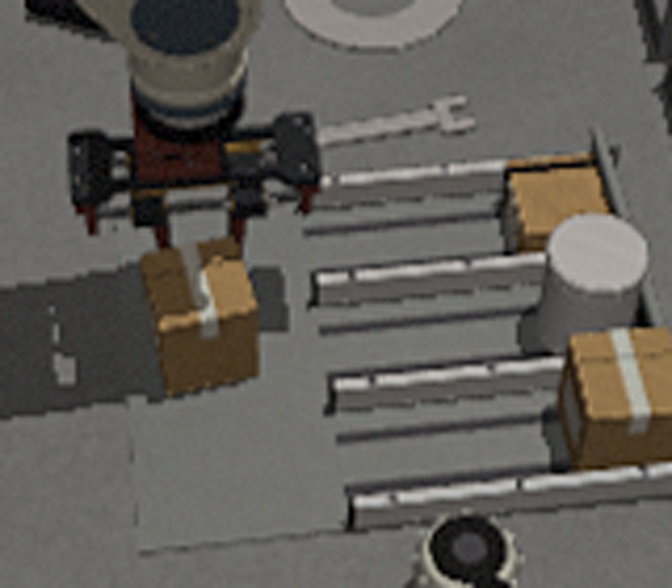

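The view shows the two fingers at the carton's left face, and the carton is rotating towards square. I'll continue the push.

Run:
```python
from h import *
tray=np.load("tray.npy")
movel(tw(tray,-.0825,-.040,.042),v=.06);print(get_time(),get_ft_force(),intray(tray,[*get_tcp_pos()[:2],0]))
ims=grab("2")
b,f=fitbox({"side":ims["side"]},[*toW(tray,[[-.08,-.09,0]])[0][:2],tray[2]]);print(intray(tray,b),f)
overlay(ims,tray,[b],"ov2")
```

```text
7.9333 [ 0.60720316 -0.41808591  0.0941303 ] [-0.08253188 -0.03998395 -0.0626567 ]
[-0.09032839 -0.08419788 -0.11977308] 0.9030554811085538
```

View pics/ov2.png

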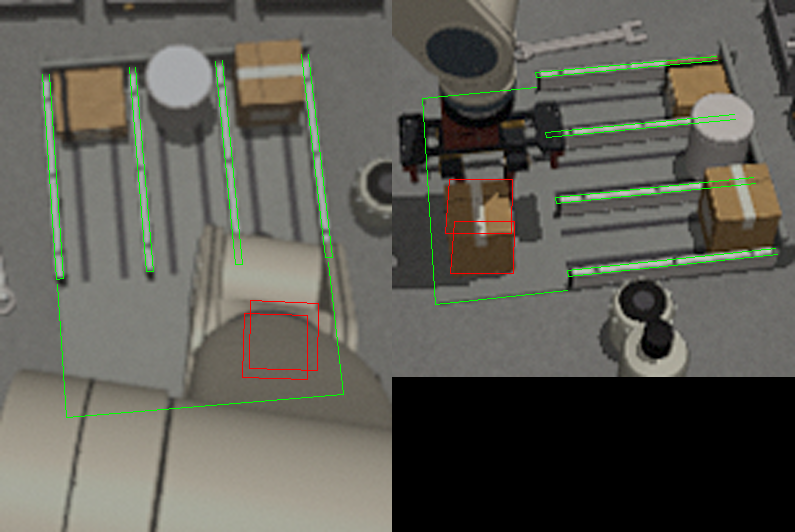

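Run:
```python
from h import *
tray=np.load("tray.npy")
movel(tw(tray,-.0825,-.025,.042),v=.08)
movel(tw(tray,-.0825,.10,.15),v=.2);print(get_time())
ims=grab("3")
p0=[*toW(tray,[[-.08,-.086,0]])[0][:2],tray[2]]
for s in(["top"],["side"],["top","side"]):
    b,f=fitbox({n:ims[n] for n in s},p0);print(s,intray(tray,b),f)
overlay(ims,tray,[b],"ov3")
```

```text
9.3417
['top'] [-0.11261163 -0.08597606  0.59561197] 0.4738188620388193
['side'] [-0.09346078 -0.08675545 -0.00392068] 0.9526015584063248
['top', 'side'] [-0.09445731 -0.08728925  0.02262095] 0.7003253573722773
```

View pics/ov3.png

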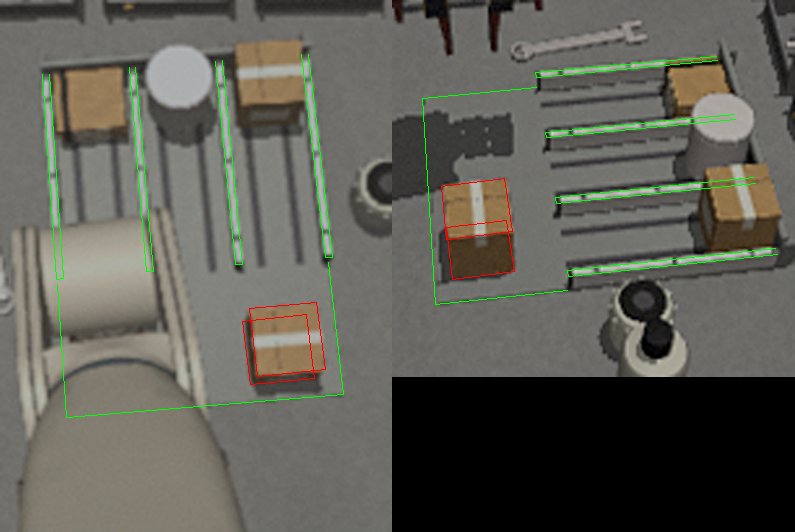

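```bash
sed -i 's/def fitbox(ims,p0):/def fitbox(ims,p0,r=40):/; s/h,s=cmask(im,c)/h,s=cmask(im,c,r)/' h.py
python3 - <<'E'
from h import *
tray=np.load("tray.npy")
ims={n:cv2.imread(f"pics/{n}3.png") for n in("top","side")}
p0=[*toW(tray,[[-.0935,-.087,0]])[0][:2],tray[2]]
for r in(20,22,24,27):
  for s in(["top"],["top","side"]):
    b,f=fitbox({n:ims[n] for n in s},p0,r);print(r,s,intray(tray,b),f)
E
```

```text
20 ['top'] [-0.11261568 -0.08597185  0.5956155 ] 0.4738188119558029Traceback (most recent call last):
  File "<stdin>", line 7, in <module>
  File "h.py", line 49, in fitbox
    best=min((minimize(c,np.array(p0)+[0,0,d],method="Nelder-Mead",options=dict(initial_simplex=np.array(p0)+[0,0,d]+np.array([[0,0,0],[.008,0,0],[0,.008,0],[0,0,.1]]),xatol=1e-5,fatol=1e-6)) for d in(-.1,0,.1)),key=lambda r:r.fun)
  File "h.py", line 49, in <genexpr>
    best=min((minimize(c,np.array(p0)+[0,0,d],method="Nelder-Mead",options=dict(initial_simplex=np.array(p0)+[0,0,d]+np.array([[0,0,0],[.008,0,0],[0,.008,0],[0,0,.1]]),xatol=1e-5,fatol=1e-6)) for d in(-.1,0,.1)),key=lambda r:r.fun)
              ~~~~~~~~^^^^^^^^^^^^^^^^^^^^^^^^^^^^^^^^^^^^^^^^^^^^^^^^^^^^^^^^^^^^^^^^^^^^^^^^^^^^^^^^^^^^^^^^^^^^^^^^^^^^^^^^^^^^^^^^^^^^^^^^^^^^^^^^^^^^^^^^^^^^^^^^^^^^^^^^^^^^^^^^^^^^^^^^^
    res = _minimize_neldermead(fun, x0, args, callback, bounds=bounds,
                               **options)
    fxr = func(xr)
    fx = function(np.copy(x), *(wrapper_args + args))
  File "h.py", line 48, in c
    return -sum(iou(cv2.convexHull(proj(n,toW(p,boxpts())).astype(np.float32)),H[n]) for n in H)
            ~~~^^^^^^^^^^^^^^^^^^^^^^^^^^^^^^^^^^^^^^^^^^^^^^^^^^^^^^^^^^^^^^^^^^^^^^^^^^^^^^^^^
  File "h.py", line 48, in <genexpr>
    return -sum(iou(cv2.convexHull(proj(n,toW(p,boxpts())).astype(np.float32)),H[n]) for n in H)
                                   ~~~~^^^^^^^^^^^^^^^^^^^
  File "h.py", line 5, in proj
    c=camera_info(n);T=np.array(c["T"]);K=np.array(c["intrinsics"])
ValueError: time passes only in moves, steps and waits
```

```bash
sed -i 's/np.ones((5,5))/np.ones((9,9))/; s/^import numpy as np,cv2/import numpy as np,cv2,functools/; s/    c=camera_info(n);T=np/    c=ci(n);T=np/' h.py; sed -i '3a ci=functools.lru_cache(None)(camera_info)' h.py
python3 - <<'E'
from h import *
tray=np.load("tray.npy")
for k,p in(("3",(-.0935,-.087,0)),("0",(-.0825,.0317,.285))):
  ims={n:cv2.imread(f"pics/{n}{k}.png") for n in("top","side")}
  p0=[*toW(tray,[[p[0],p[1],0]])[0][:2],tray[2]+p[2]]
  for s in(["top"],["side"],["top","side"]):
    b,f=fitbox({n:ims[n] for n in s},p0,40);print(k,s,intray(tray,b),f)
print(get_time())
E
```

```text
3 ['top'] [-0.09437735 -0.08833672  0.01040365] 0.9639513871635196
3 ['side'] [-0.09346279 -0.08675675 -0.00386638] 0.9526015547336816
3 ['top', 'side'] [-0.09430022 -0.0880063   0.0159605 ] 0.9520754644340559
0 ['top'] [-0.08341342  0.03126675  0.27628903] 0.9701696706494328
0 ['side'] [-0.08217598  0.03389704  0.27296741] 0.962686153838879
0 ['top', 'side'] [-0.08247379  0.03172693  0.28526293] 0.9597849792248447
9.4417
```

Run:
```python
from h import *
tray=np.load("tray.npy");a=tray[2]
X=-.094
movel(tw(tray,X,-.015,.12),v=.2)
movel(tw(tray,X,-.020,.042),v=.12)
movel(tw(tray,X,-.0525,.042),v=.05);print(get_time(),get_ft_force())
movel(tw(tray,X,-.030,.042),v=.1)
movel(tw(tray,X,.06,.2),v=.25)
ims=grab("4")
b0=[*toW(tray,[[X,-.1,0]])[0][:2],a]
for s in(["top"],["side"],["top","side"]):
    b,f=fitbox({n:ims[n] for n in s},b0);print(s,intray(tray,b),f)
overlay(ims,tray,[b],"ov4");print(get_time())
for c in(a-np.pi/2,a+np.pi/2):
    print([inverse_kinematics(tw(tray,x,-.1,.042),Q(c)) for x in(-.17,.09)])
```

```text
11.7917 [ 1.08854822 -0.37817166 -0.23244482]
['top'] [-0.09440248 -0.10215784 -0.0038069 ] 0.9560895870986327
['side'] [-0.09372691 -0.10062142 -0.01624442] 0.9651580884809028
['top', 'side'] [-0.09379803 -0.10133617 -0.01614541] 0.9539235972758595
13.1417
[array([-3.48970776e-01,  4.74633148e-01,  2.16042768e+00, -4.44089210e-16,
        5.06531821e-01,  1.15916885e+00]), array([-1.93575133e-01,  7.15303582e-01,  1.60088463e+00, -4.44089210e-16,
        8.25404440e-01,  1.31456450e+00])]
[array([-3.48970776e-01,  4.74633148e-01,  2.16042768e+00, -4.44089210e-16,
        5.06531821e-01, -1.98242380e+00]), array([-1.93575133e-01,  7.15303582e-01,  1.60088463e+00, -4.44089210e-16,
        8.25404440e-01, -1.82702816e+00])]
```

View pics/ov4.png

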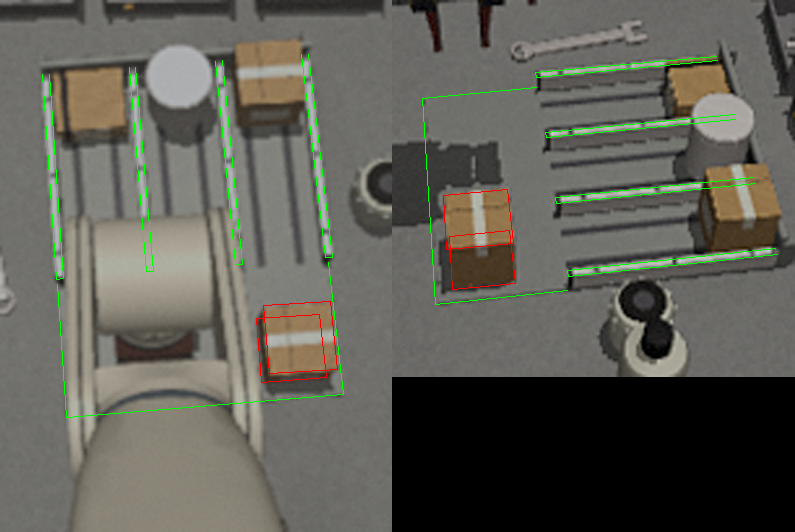

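Run:
```python
from h import *
tray=np.load("tray.npy");a=tray[2]
Y=-.1008
move_pose(tw(tray,-.172,Y,.16),Q(a-np.pi/2));print(get_time())
movel(tw(tray,-.172,Y,.042),v=.12);print(get_ft_force())
movel(tw(tray,-.096,Y,.042),v=.05);print(get_time(),get_ft_force())
ims=grab("5")
b0=[*toW(tray,[[-.048,-.101,0]])[0][:2],a]
b,f=fitbox({"side":ims["side"]},b0);print(intray(tray,b),f)
overlay(ims,tray,[b],"ov5");print(get_time())
```

```text
14.2333
[ 0.98083556 -0.2657338   0.60156214]
17.0333 [-0.95863426  0.16262659  0.2927733 ]
[-0.07457527 -0.08730065  0.75259635] 0.6382612951233195
17.1333
```

View pics/ov5.png

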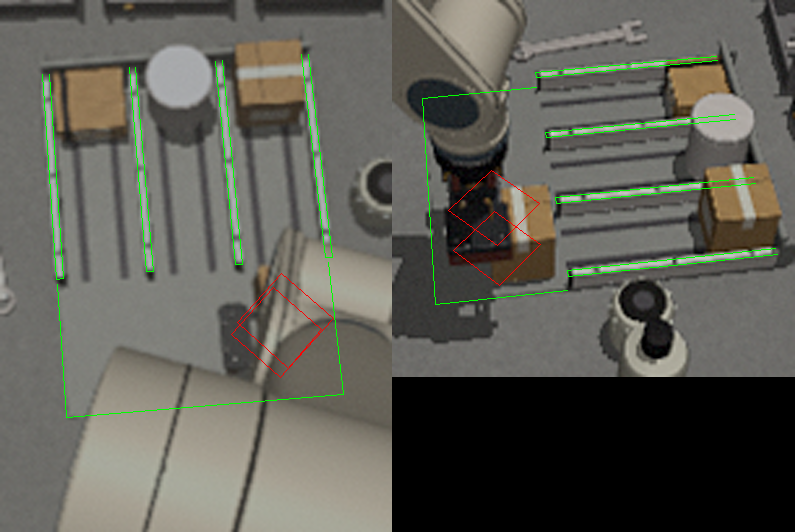

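```bash
cat >> h.py <<'E'
def look(tray,xb,tag,xf,Y):
    """back off from finger x xf, go aside, measure, overlay"""
    movel(tw(tray,xf-.02,Y,.042),v=.1)
    movel(tw(tray,min(xf-.06,-.1),Y,.16),v=.25)
    move_pose(tw(tray,-.10,.12,.22),Q(tray[2]-np.pi/2))
    ims=grab(tag);b0=[*toW(tray,[[xb,Y,0]])[0][:2],tray[2]]
    for s in(["top"],["side"],["top","side"]):
        try:
            b,f=fitbox({n:ims[n] for n in s},b0,28);print(s,intray(tray,b),f)
        except Exception as e: print(s,e)
    overlay(ims,tray,[b],"ov"+tag);print(get_time())
E
python3 - <<'E'
from h import *
tray=np.load("tray.npy");look(tray,-.048,"6",-.096,-.1008)
E
```

```text
['top'] [-0.04896414 -0.1029469  -0.01092978] 0.9711113875254307
['side'] [-0.04790579 -0.09952344 -0.00516493] 0.9644637610421026
['top', 'side'] [-0.04870348 -0.10242045 -0.01153891] 0.9506415590044561
19.1667
```

View pics/ov6.png

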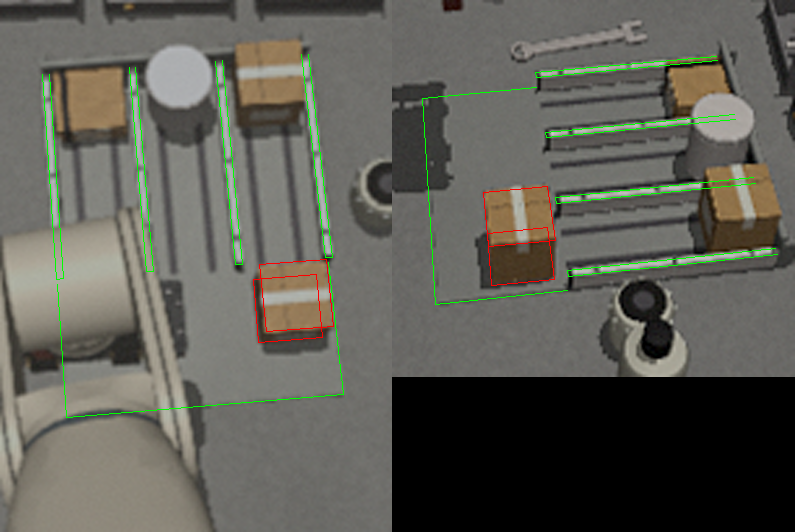

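Run:
```python
from h import *
tray=np.load("tray.npy");a=tray[2];Y=-.1008
move_pose(tw(tray,-.13,Y,.16),Q(a-np.pi/2))
movel(tw(tray,-.115,Y,.043),v=.12)
movel(tw(tray,.012,Y,.043),v=.05);print(get_time(),get_ft_force())
look(tray,.06,"7",.012,Y)
```

```text
23.9083 [-1.2738214  -0.54527125 -1.12486448]
['top'] [ 0.05852193 -0.10180437 -0.02751707] 0.9434725637788203
['side'] [ 0.06088078 -0.09881299 -0.00956282] 0.9171871240373102
['top', 'side'] [ 0.05939044 -0.10092247 -0.02543696] 0.9122617491900007
26.025
```

View pics/ov7.png

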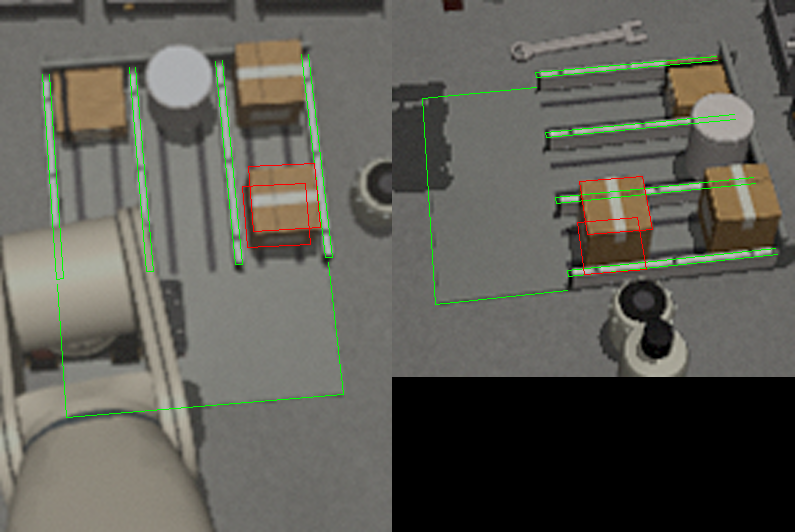

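Run:
```python
from h import *
tray=np.load("tray.npy");a=tray[2];Y=-.1008
move_pose(tw(tray,-.08,Y,.16),Q(a-np.pi/2))
movel(tw(tray,-.012,Y,.10),v=.2)
movel(tw(tray,-.008,Y,.043),v=.12)
movel(tw(tray,.072,Y,.043),v=.05);print(get_time(),get_ft_force())
print(movel(tw(tray,.0845,Y,.043),v=.015,until_force=5));xf=intray(tray,[*get_tcp_pos()[:2],0]);print(get_time(),get_ft_force(),xf)
look(tray,xf[0]+.048,"8",xf[0],Y)
```

```text
29.9167 [-0.42740768  0.01241121 -0.50021893]
False
30.9 [-0.88171775 -0.03144932  0.3263179 ] [ 0.084716   -0.10079178 -0.0626567 ]
['top'] [ 0.14206305 -0.10168251  0.03712715] 0.6911698783349869
['side'] [ 0.15559729 -0.09475829  0.26555773] 0.7283006279416129
['top', 'side'] [ 0.158393   -0.10001562  0.0993995 ] 0.688462644347257
33.225
```

View pics/ov8.png

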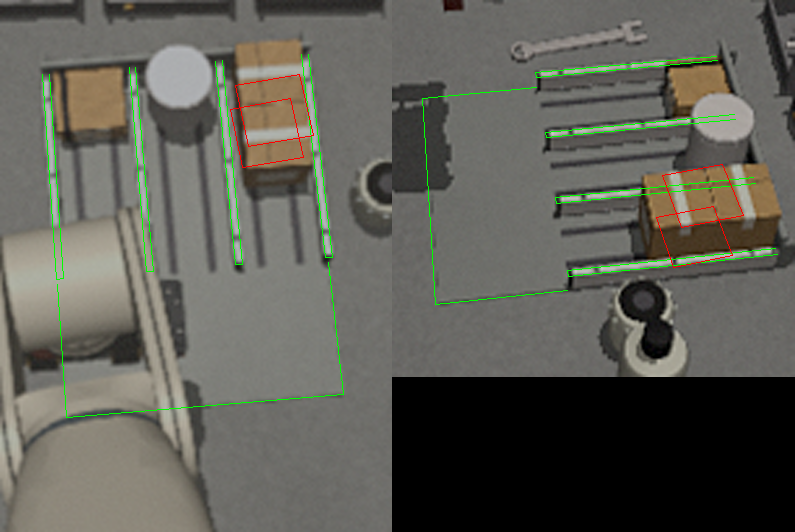

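The two cartons now merge in the mask, so the fit is invalid here. I'll check the gap with expected-pose overlays and tape spacing.

Run:
```python
from h import *
tray=np.load("tray.npy")
ims={n:cv2.imread(f"pics/{n}8.png") for n in("top","side")}
o=np.array([270,105]);c1=cv2.resize(ims["top"][105:175,270:325],None,fx=7,fy=7,interpolation=cv2.INTER_CUBIC)
c0=cv2.resize(cv2.imread("pics/top0.png")[105:175,270:325],None,fx=7,fy=7,interpolation=cv2.INTER_CUBIC)
d=c1.copy()
p=lambda x:[*toW(tray,[[x,-.1008,0]])[0][:2],tray[2]]
drawbox(c1,"top",p(.1325),7,o)
cv2.imwrite("pics/z8.png",np.hstack([d,c1]))
o=np.array([285,200]);s=cv2.resize(ims["side"][200:255,285:355],None,fx=10,fy=10,interpolation=cv2.INTER_CUBIC);drawbox(s,"side",p(.1325),10,o);cv2.imwrite("pics/zs8.png",s)
# box front-top and stock front-top columns: brightness edges along the lane centre
for x in np.arange(.08,.26,.003):
    v=[]
    for y in(-.085,-.115):
        q=proj("top",toW(tray,[[x,y,.087]]))[0].astype(np.float32)
        v.append([int(cv2.getRectSubPix(cv2.imread(f"pics/top{k}.png"),(1,1),tuple(map(float,q)))[0,0][0]) for k in "08"])
    print(round(x,3),v,end=" ; ")
```

```text
0.08 [[126, 65], [109, 54]] ; 0.083 [[126, 72], [110, 61]] ; 0.086 [[124, 58], [111, 60]] ; 0.089 [[127, 43], [111, 48]] ; 0.092 [[124, 42], [109, 40]] ; 0.095 [[125, 86], [107, 67]] ; 0.098 [[126, 93], [109, 88]] ; 0.101 [[127, 87], [110, 91]] ; 0.104 [[126, 86], [110, 89]] ; 0.107 [[125, 86], [110, 88]] ; 0.11 [[125, 87], [110, 85]] ; 0.113 [[125, 89], [110, 85]] ; 0.116 [[125, 89], [110, 85]] ; 0.119 [[127, 89], [110, 84]] ; 0.122 [[129, 104], [109, 96]] ; 0.125 [[117, 136], [106, 140]] ; 0.128 [[87, 162], [80, 162]] ; 0.131 [[69, 170], [62, 167]] ; 0.134 [[69, 164], [63, 169]] ; 0.137 [[71, 133], [62, 133]] ; 0.14 [[64, 93], [57, 96]] ; 0.143 [[50, 86], [47, 88]] ; 0.146 [[45, 87], [42, 89]] ; 0.149 [[61, 90], [49, 89]] ; 0.152 [[69, 91], [61, 88]] ; 0.155 [[70, 88], [64, 88]] ; 0.158 [[59, 86], [56, 89]] ; 0.161 [[44, 86], [46, 89]] ; 0.164 [[38, 77], [49, 87]] ; 0.167 [[57, 71], [75, 84]] ; 0.17 [[85, 82], [89, 85]] ; 0.173 [[91, 90], [91, 91]] ; 0.176 [[92, 90], [89, 90]] ; 0.179 [[91, 91], [88, 87]] ; 0.182 [[90, 88], [88, 87]] ; 0.185 [[87, 86], [88, 87]] ; 0.188 [[87, 86], [87, 85]] ; 0.191 [[84, 82], [86, 84]] ; 0.194 [[88, 87], [101, 99]] ; 0.197 [[129, 126], [135, 133]] ; 0.2 [[163, 159], [163, 161]] ; 0.203 [[171, 169], [170, 168]] ; 0.206 [[164, 163], [166, 165]] ; 0.209 [[142, 140], [137, 134]] ; 0.212 [[107, 106], [98, 98]] ; 0.215 [[89, 88], [90, 87]] ; 0.218 [[90, 88], [88, 87]] ; 0.221 [[89, 85], [87, 86]] ; 0.224 [[87, 86], [88, 85]] ; 0.227 [[85, 84], [88, 86]] ; 0.23 [[85, 82], [88, 89]] ; 0.233 [[86, 85], [89, 89]] ; 0.236 [[89, 88], [90, 90]] ; 0.239 [[96, 95], [96, 96]] ; 0.242 [[104, 105], [106, 106]] ; 0.245 [[106, 105], [109, 108]] ; 0.248 [[108, 105], [108, 107]] ; 0.251 [[106, 106], [108, 105]] ; 0.254 [[106, 103], [110, 106]] ; 0.257 [[106, 103], [110, 106]] ;
```

View pics/z8.png

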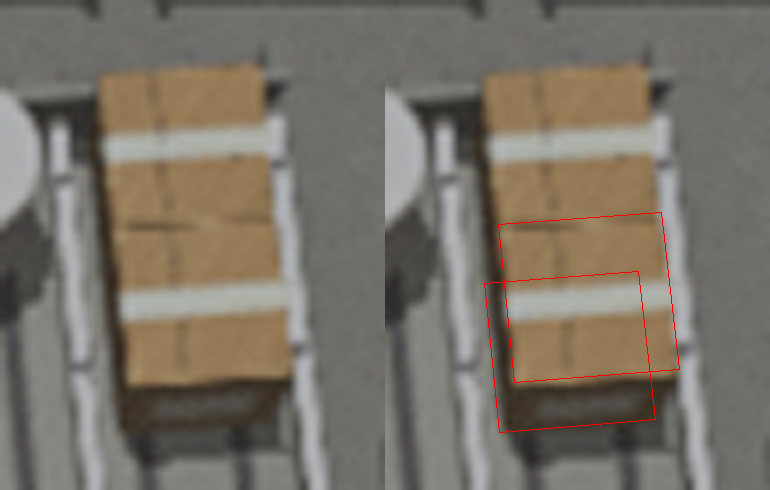

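View pics/zs8.png

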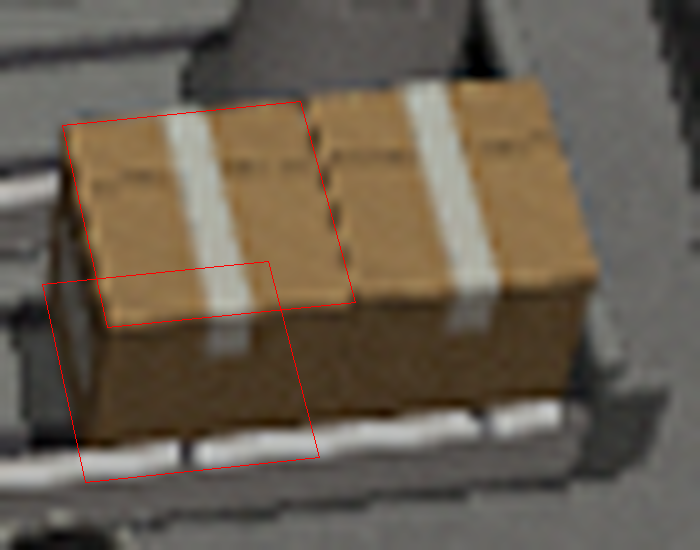

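Tape bands are at tray x ≈ 0.131 and 0.203, which is 72 mm apart, so the cartons are essentially touching. The stock carton has not moved, and the new one is square and centred. I'm handing in.

Run:
```python
from station import *
print(get_time(),get_tcp_pos());job_done()
```

```text
33.225 [0.45947708 0.08883816 0.21933084]
the job is handed in; nothing more can be done
```

The new carton is in the right-hand lane (y = −100 mm), up against the stock carton of its kind, and the job was handed in at 33 s. No verdict comes back, so this rests on my own camera checks.

**What I did:** I used the outer sides of the half-open fingers, tips about 42 mm above the bench and so above the rails. I pushed the carton sideways on the apron, which also squared it, and then straight down the lane. I backed off to look between stages.

**Last checks:**
- **Gap to the stock carton:** the tape bands are about 72 mm apart, so any gap is 0–2 mm.
- **Stock carton:** its brightness profile is unchanged from the start picture, so it did not visibly move.
- **Position in the lane:** the last clean fit, with the carton halfway down the lane, put it within about 2 mm of the centre line. Its yaw was about 0.01–0.03 rad. In the final overlays it still looks square and clear of the rails.
- **Robot:** the arm finished raised and off to the side, clear of everything.

**Checks that failed or disagreed:**
- The final automatic pose fit was invalid because the two touching cartons merged in the colour mask. I relied on the overlays and tape spacing instead.
- The 5 N contact stop did not trigger. The push ended at its planned position, and the pictures show the cartons meeting.
- The top and side cameras differed by about 2–3 mm in y.

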